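# Hold the packer lid at its balance point

### The arm

A 6-joint arm with a two-finger parallel gripper is mounted at the origin on the work surface. World frame = base frame: x ahead of the robot, y to its left, z up, the work surface at z = 0. Lengths are in mm, angles in rad, forces in N, time in s.
With the tool pointing down it reaches from about 275 to 750 mm from the base axis. Payload 10.2 kg.
Tool frame: the origin (TCP) lies at the very end of the fingers, on their centre line; the grasp point (between the pads) lies 19 mm behind it; x points along the fingers, y is the direction in which the jaws open and shut, and the axes are right-handed (so a half turn about x gives the same grasp; the last joint's range is limited). The gripper opens to 85 mm and grips with 20 to 120 N. Pads are 22 mm wide; open, the fingers measure 114 mm over their backs; the gripper's body (76 mm by 85 mm) begins 54 mm behind the grasp point. The pads swing forward as they close: fully open they stand 13 mm farther back than shut.
Start: joints at [1.021, 0.313, 1.498, -0, 1.331, -0.223], TCP at [168.545, 497.216, 231.294] pointing down, gripper open.
Joint ranges: [-2.94, 2.94], [-0.97, 2.17], [0.19, 2.56], [-1.23, 4.37], [0.02, 3.11], [-2.88, 2.88]. Speed limits (rad/s): [2.39, 2.39, 3.01, 3.14, 3.14, 3.14].

### API

Orientations are given as a unit quaternion [w, x, y, z].
In Python, from rig import ctrl, viewer, order gives the robot as it stands. The module is installed in compiled form; this text tells all that it offers.
- The arm moves only by the tool carry_out, never from a script. Its argument "deltas" is a list of rows, each a list of 7 numbers: the gripper command: -1 is fully open, 1 is shut, values between are in proportion, then the shift along the tool's x, y, z in mm, then the turn, a rotation vector about the tool's x, y, z in degrees. A call has exactly 5 rows; each row is the pose to reach, as a shift and turn from the pose commanded when the call began, along the tool's axes at that moment; what a row does not reach only later rows make up. A row lasts 1/8 s, in which the tool goes at most 62.5 mm and 10.7 degrees, less where a joint would pass 70% of its speed; a pose out of reach is approached as far as the arm can. A call with a gripper value outside its range is refused whole. The fingers move at their own pace and stop on an object; "newtons" is the grip in N (left out, the last holds). Time passes only in rows, so rows that repeat a pose let the fingers close, or fill a call up. It gives the time, the measured TCP pose, the force and the opening at its end, in the units of the state.
- ctrl.sense(): the state, without advancing time (a new reading comes with each control period).
- viewer.capture(name): name is "scene" or "top" or "wrist"; returns the picture (400x640x3 uint8, red, green, blue); there is no depth.
- viewer.calibration(name): a dict with "fx", "fy", "cx", "cy" (pixels), "xyz" and "attitude" of the camera in the world; the wrist camera has in their place "T_tool_cam" (4x4, takes a point from camera to tool coordinates, whose origin is the TCP and whose axes are the tool frame's). Camera axes: x right, y down, z forward; pixel columns grow to the right and rows downward; lengths in mm; the calibration is good to about 2 mm. A picture is of the moment at which its call begins: read the wrist's pose just before it. calibration takes no time and is no camera call.
- order.finish_job(): hands the job in, once; it reports no verdict.
The state is a dict: "time_s": time; "joints": joint angles; "dq": joint speeds; "tau": joint torques, N m; "eef_pos": TCP position; "ee_rot": TCP orientation; "force": force on the tool from outside, world axes, zero at the start; "wrist_torque": the same for the moment, N m; "grip_width": opening from 0.0 (shut) to 1.0 (fully open).
Only numpy, scipy, OpenCV 4.12 (cv2) and the standard library are available. Lean on these libraries where they do the work, as an engineer would, in place of code of your own. Each camera call takes 0.05 s, during which the arm holds its last target. There are 200 camera calls.

### The job

The vacuum packer's lid stay has come off and I want to hook it back on. With the lid still shut, press the stop key (the large round one) right down and let it come up, then do the same with the air-release key (the long narrow one), leaving the other keys alone; then take the lid by its pull bar, lift it to the point over its hinge where it balances and would fall neither shut nor backwards, and keep it gripped there quite still for a few seconds, finishing the program while you are still holding it. Do not let the lid drop or go over backwards, and do not shift the cheeses, the stay or the brush.

Things in the scene. Friction and masses are not known exactly. Their poses are not given: they have to be found in the camera images.
- packer: Low steel vacuum packer, fixed, 260 deep (x) x 400 wide (y) x 85 mm high. Origin under its centre on the table; x points from the operator's side to the hinge side, y left, z up. The lid covers y -90 to 190 mm; in front of it is a bag shelf 42 mm high. At the right a black panel, top at 85 mm, has four grey keys from front to rear, 50 mm apart: start, stop, air release, power.
- stop_key_top (a point): Stop key: large round key, 32 mm across, second from the front. Stands 8 mm proud of the black panel; sprung, sinks 5 mm: moves from 1.5 N, fully down at 5 N, counts as pressed from 3 mm. Point: centre of its top face.
- air_key_top (a point): Air-release key: long narrow key, 46 (packer y) x 16 mm (packer x), third from the front. Stands 8 mm proud of the black panel; sprung, sinks 5 mm: moves from 1.5 N, fully down at 5 N, counts as pressed from 3 mm. Point: centre of its top face.
- start_key_top (a point): Start key, to be left alone: square key, 24 x 24 mm, nearest the front. Stands 8 mm proud of the black panel; sprung, sinks 5 mm: moves from 1.5 N, fully down at 5 N, counts as pressed from 3 mm. Point: centre of its top face.
- power_key_top (a point): Power key, to be left alone: small round key, 16 mm across, at the rear. Stands 8 mm proud of the black panel; sprung, sinks 5 mm: moves from 1.5 N, fully down at 5 N, counts as pressed from 3 mm. Point: centre of its top face.
- stop_key (a joint): Travel of the stop key: 0 up, 0.005 m fully down.
- air_key (a joint): Travel of the air-release key: 0 up, 0.005 m fully down.
- start_key (a joint): Travel of the start key: 0 up, 0.005 m fully down.
- power_key (a joint): Travel of the power key: 0 up, 0.005 m fully down.
- lid (a joint): Angle of the steel lid (150 deep x 280 wide x 22 mm thick, 0.4 to 0.7 kg) about its rear hinge: 0 shut, grows as the front edge rises, stops at 2.0 rad. It has no catch and swings nearly freely: below 1.40 rad it falls shut, above it falls backwards; at 1.40 rad it balances, its weight straight over the hinge (its flat faces then lean 10 degrees short of upright).
- lid_bar (a point): Centre of the lid's pull bar: black round bar 14 mm thick, 170 mm long along packer y, on two side arms 45 mm in front of the lid's front edge (free gap 38 mm). Moves with the lid: when shut 195 mm in front of the hinge axis and 14 mm above it, 102 mm over the table; about 283 mm over the table at balance. Gripped from above it can turn between the fingers while the lid swings.
- lid_hinge (a point): Point on the lid's hinge axis (along packer y) level with the middle of the pull bar, 88 mm above the table; fixed to the packer.
- wheel_big: Cheese, 140 mm across, 62 mm high, loose; not part of the job, leave it where it is. Origin under its centre.
- wheel_small: Small cheese, 96 mm across, 50 mm high, loose; not part of the job, leave it where it is. Origin under its centre.
- stay: The lid stay: two flat steel links, 14 mm wide, 5 to 7 mm thick, joined at an elbow, about 150 mm long in all, lying on the table; loose; not part of the job, leave it where it is. Origin under the elbow.
- brush: Rind-scrubbing brush: wooden block with pale bristles, 165 x 56 x 38 mm, standing on its bristles; loose; not part of the job, leave it where it is. Origin under its centre.

How it is judged:
By the outcome, as a careful person would: the job done as asked, in the order asked, and still so for the second after the job is handed in, while the arm keeps its last pose, push and grip.
It also fails if it takes over 58 s, if anything falls off the work surface, if the arm or the gripper's body presses on something with over 40 N, if the wrist force passes 120 N, or if a joint passes its speed limit or range.

## Working session

There is one attempt and no reset: what is moved stays moved. The work goes in short steps, Python scripts to look and compute and a tool call to move; the robot and the scene stay as the last step left them, time stands still between calls to the robot, and variables do not carry over. Pictures are saved under pics/ and viewed, about 8 in all and at most 12, crops included, and the job is handed in when it is done.

Besides the shell and the picture viewer there is one more tool, called by a JSON object that holds its "fn" and its "kwargs". carry_out: Moves the arm, as the interface text tells. Its arguments: {"type":"object","properties":{"deltas":{"type":"array"},"newtons":{"type":"number"}},"required":["deltas"]}

```bash
mkdir -p pics; python3 - <<'E'
from rig import ctrl,viewer
import cv2
s=ctrl.sense();print(s)
for n in("scene","top"):
    cv2.imwrite(f"pics/{n}0.png",viewer.capture(n)[:,:,::-1]);print(n,viewer.calibration(n))
print(viewer.calibration("wrist"))
E
```

```text
{'time_s': 0.0, 'joints': array([ 1.02061728e+00,  3.13450431e-01,  1.49846721e+00,  6.46121635e-06,
        1.33099565e+00, -2.23393065e-01]), 'dq': array([ 0.0009089 ,  0.00046945,  0.00013012,  0.0014628 , -0.00093984,
       -0.00160819]), 'tau': array([-1.28571988e-03, -4.12269044e+01, -2.59750521e+01, -2.33872424e-04,
        4.07196087e-03,  3.15050706e-06]), 'eef_pos': array([168.38880438, 496.98089705, 230.72351505]), 'ee_rot': array([ 0.69751043,  0.11459182,  0.69786679, -0.11545499]), 'force': array([-0.07692405, -0.12715549, -0.16158631]), 'wrist_torque': array([-0.01797923,  0.01978726, -0.0371625 ]), 'grip_width': 0.9982504299703141}
scene {'fx': 444.29543077746723, 'fy': 444.29543077746723, 'cx': 324.1907019429291, 'cy': 195.5066485455132, 'xyz': array([ 834.84760708, -488.63577524, 1037.28080031]), 'attitude': array([-0.26769813,  0.93100849,  0.23832106, -0.06902153])}
top {'fx': 418.0158318422375, 'fy': 418.0158318422375, 'cx': 323.0787723827906, 'cy': 195.7247015500573, 'xyz': array([ 386.34466899,    8.94791368, 1100.89628763]), 'attitude': array([-0.04897674,  0.71511388, -0.69451158,  0.06218582])}
{'fx': 328.5073921515632, 'fy': 328.5073921515632, 'cx': 322.0565560682951, 'cy': 197.18616948154562, 'T_tool_cam': array([[ 2.22774503e-04, -2.89218131e-01,  9.57263194e-01,
        -1.42568947e+02],
       [ 9.99999919e-01, -2.56014380e-04, -3.10069882e-04,
        -3.08942932e-01],
       [ 3.34750975e-04,  9.57263186e-01,  2.89218051e-01,
        -7.39557408e+01],
       [ 0.00000000e+00,  0.00000000e+00,  0.00000000e+00,
         1.00000000e+00]])}
```

View pics/top0.png

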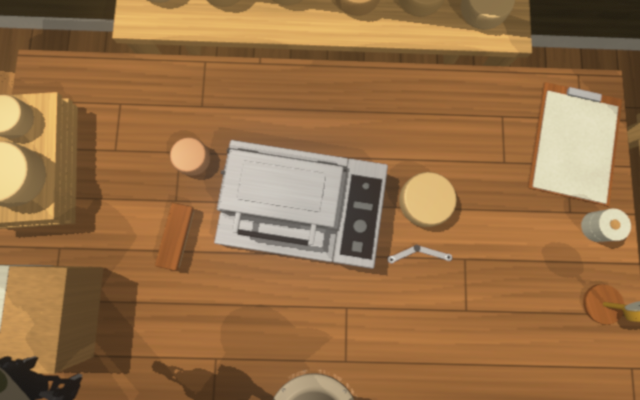

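View pics/scene0.png

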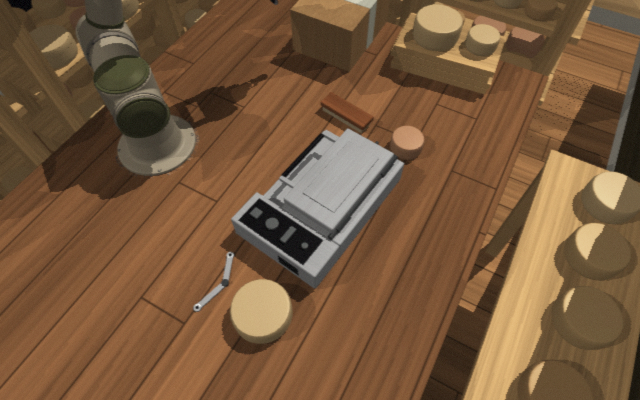

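The top view shows the packer at about (300,205). Its keys run start (357,246), stop (360,226), air (363,206), power (366,186), and the bar lies near (275,233). I'll enlarge it for pixel positions.

```bash
cat > h.py <<'E'
import numpy as np
from scipy.spatial.transform import Rotation as R
from rig import ctrl,viewer
def rot(q): return R.from_quat(np.r_[q[1:],q[0]])
def ray(cal,uv,z,s=None):
    d=np.array([(uv[0]-cal["cx"])/cal["fx"],(uv[1]-cal["cy"])/cal["fy"],1.])
    if s is None: o=cal["xyz"];d=rot(cal["attitude"]).apply(d)
    else:
        T=cal["T_tool_cam"];r=rot(s["ee_rot"]);o=s["eef_pos"]+r.apply(T[:3,3]);d=r.apply(T[:3,:3]@d)
    return o+d*(z-o[2])/d[2]
def pix(cal,p,s):
    T=cal["T_tool_cam"];r=rot(s["ee_rot"]);c=T[:3,:3].T@(r.inv().apply(np.array(p)-s["eef_pos"])-T[:3,3])
    return c[:2]/c[2]*[cal["fx"],cal["fy"]]+[cal["cx"],cal["cy"]]
E
python3 - <<'E'
import cv2
from h import *
i=cv2.imread("pics/top0.png")[130:280,205:405]
cv2.imwrite("pics/top0c.png",cv2.resize(i,None,fx=4,fy=4,interpolation=cv2.INTER_CUBIC))
c=viewer.calibration("top")
for uv in((357,246),(360,226),(363,206),(366,186)):print(ray(c,uv,93).round(1))
E
```

```text
[427.  -92.5  93. ]
[475.2 -99.   93. ]
[ 524.2 -105.7   93. ]
[ 574.  -112.4   93. ]
```

View pics/top0c.png

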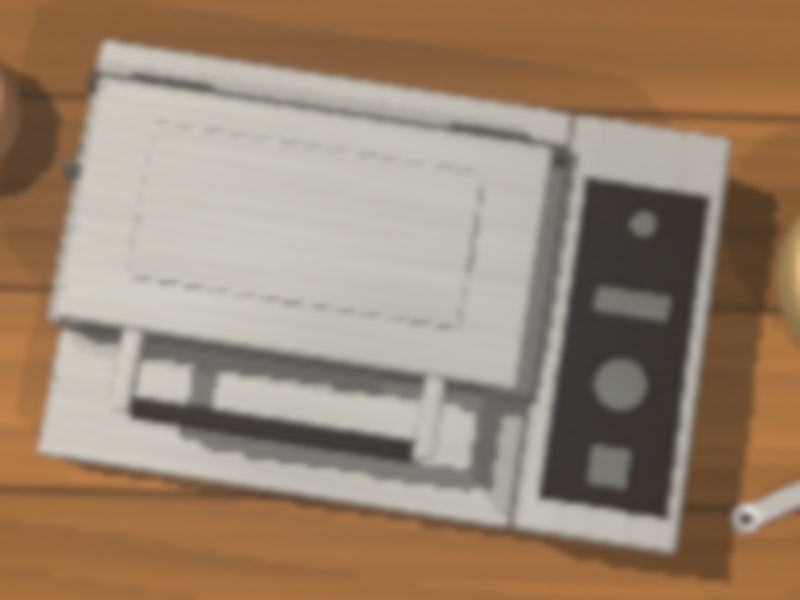

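The crop gives stop at (620,384), air at (632,304) and the bar from (132,409) to (414,450), so the bar's centre is at full-image pixel (273.2,237.4).

```bash
cat >> h.py <<'E'
def go(p,yaw=None):
    """print tool-frame shift / rotvec(deg) from measured pose to TCP p, tool down, jaw (tool y) along world yaw"""
    s=ctrl.sense();r=rot(s["ee_rot"])
    out=r.inv().apply(np.array(p)-s["eef_pos"])
    t=np.zeros(3)
    if yaw is not None:
        y=np.array([np.cos(yaw),np.sin(yaw),0]);x=np.array([0,0,-1.])
        t=(r.inv()*R.from_matrix(np.c_[x,y,np.cross(x,y)])).as_rotvec(degrees=True)
    print("shift",out.round(1),"turn",t.round(2),"t",s["time_s"],"g",s["grip_width"],"F",s["force"].round(1))
E
python3 - <<'E'
from h import *
c=viewer.calibration("top")
b=[ray(c,(205+u/4,130+v/4),102) for u,v in((132,409),(414,450))]
print(b,np.mean(b,0)); d=b[0]-b[1];print(np.arctan2(-d[0],d[1]))
print(rot(ctrl.sense()["ee_rot"]).as_matrix().round(3))
go([475,-99,200],-0.137); go([475,-99,200],-0.137+np.pi)
E
```

```text
[array([451.02084871, 192.16897834, 102.        ]), array([431.57643584,  23.95724606, 102.        ])] [441.29864227 108.0631122  102.        ]
-0.11508408992750202
[[-0.001  0.321  0.947]
 [-0.001  0.947 -0.321]
 [-1.    -0.001 -0.   ]]
shift [  31.2 -466.   481.7] turn [7.913e+01 3.000e-02 6.000e-02] t 0.1 g 0.9984266059656434 F [ 0.4 -1.   0.4]
shift [  31.2 -466.   481.7] turn [-1.0087e+02 -7.0000e-02  3.0000e-02] t 0.1 g 0.9984266059656434 F [ 0.4 -1.   0.4]
```

{"fn": "carry_out", "kwargs": {"deltas": [[1,5,-40,42,8,0,0],[1,10,-85,90,18,0,0],[1,15,-130,138,28,0,0],[1,20,-175,186,38,0,0],[1,25,-220,230,45,0,0]], "newtons": 60}}

```text
time_s: 0.72
eef_pos: [311.4, 223.2, 207.0]
ee_rot: [0.6, 0.375, 0.6, -0.374]
force: [1.1, 0.1, -0.3]
grip_width: 0.003
```

```bash
python3 -c "
from h import *
go([475,-99,200],-0.135)"
```

```text
shift [  7.    5.6 361.3] turn [ 3.377e+01 -0.000e+00 -2.000e-02] t 0.725 g 0.0025912600502947685 F [ 1.1  0.1 -0.3]
```

{"fn": "carry_out", "kwargs": {"deltas": [[1,1,0,55,8,0,0],[1,3,2,110,16,0,0],[1,4,3,165,24,0,0],[1,6,4,225,30,0,0],[1,7,5,285,33.8,0,0]]}}

```text
time_s: 1.35
eef_pos: [442.0, -30.3, 200.0]
ee_rot: [0.465, 0.532, 0.465, -0.532]
force: [1.3, 1.1, 0.7]
grip_width: -0.002
```

```bash
python3 - <<'E'
from h import *
import cv2
s=ctrl.sense();i=viewer.capture("wrist");cv2.imwrite("pics/w1.png",i[:,:,::-1]);c=viewer.calibration("wrist")
np.save("s1.npy",s,allow_pickle=True)
for p in([427,-92.5,93],[475,-99,93],[524,-105.7,93],[574,-112.4,93],[441,108,102]):print(pix(c,p,s).round(1))
go([475,-99,200],-0.135)
E
```

```text
[314.8 266.8]
[371.9 266.8]
[430.3 266.8]
[489.8 266.8]
[292.3  -4.9]
shift [-0.  39.  58.6] turn [-0.29  0.13 -0.09] t 1.4 g 0.002984202872269693 F [-1.  -3.6 -0.8]
```

View pics/w1.png

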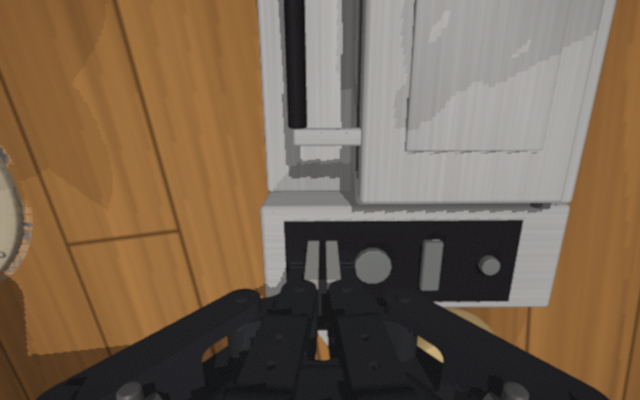

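The wrist view shows stop at (373,265), air at (431,265) and power at (489,265). That is within 1 px of the prediction, so I'll press using these positions.

{"fn": "carry_out", "kwargs": {"deltas": [[1,0,20,30,-0.3,0,0],[1,20,39,58.5,-0.3,0,0],[1,60,39,58.5,-0.3,0,0],[1,95,39,58.5,-0.3,0,0],[1,95,39,58.5,-0.3,0,0]]}}

```text
time_s: 2.02
eef_pos: [471.3, -90.9, 103.4]
ee_rot: [-0.466, -0.53, -0.469, 0.531]
force: [0.2, -1.1, 0.6]
grip_width: -0.005
```

```bash
python3 -c "
from h import *
go([475,-99,88],-0.135)"
```

```text
shift [15.4  4.8  7.6] turn [ 0.51 -0.09  0.28] t 2.025 g -0.0048692550629430955 F [ 0.2 -1.1  0.6]
```

{"fn": "carry_out", "kwargs": {"deltas": [[1,0,4.8,7.6,0,0,0],[1,6,4.8,7.6,0,0,0],[1,12,4.8,7.6,0,0,0],[1,16,4.8,7.6,0,0,0],[1,16,4.8,7.6,0,0,0]]}}

```text
time_s: 2.65
eef_pos: [476.6, -99.8, 89.4]
ee_rot: [0.468, 0.531, 0.467, -0.53]
force: [-0.1, -0.5, 3.4]
grip_width: -0.002
```

```bash
python3 -c "
from h import *
go([475,-99,88],-0.135);print(ctrl.sense()['eef_pos'])"
```

```text
shift [ 1.4 -1.7 -0.5] turn [ 0.52  0.02 -0.04] t 2.65 g -0.0022689928219257567 F [-0.1 -0.5  3.4]
[476.61082899 -99.75084028  89.3933359 ]
```

{"fn": "carry_out", "kwargs": {"deltas": [[1,1.5,0,0,0,0,0],[1,3,0,0,0,0,0],[1,3,0,0,0,0,0],[1,3,0,0,0,0,0],[1,3,0,0,0,0,0]]}}

```text
time_s: 3.28
eef_pos: [476.8, -99.8, 88.4]
ee_rot: [0.468, 0.531, 0.467, -0.53]
force: [-7.5, 1.5, 27.3]
grip_width: 0.001
```

Stop key bottomed at 27 N. Next I'll raise, then move to air: +50 mm along packer x.

{"fn": "carry_out", "kwargs": {"deltas": [[1,-8,0,0,0,0,0],[1,-20,0,0,0,0,0],[1,-24,0,0,0,0,0],[1,-24,25,0,0,0,0],[1,-24,49,0,0,0,0]]}}

```text
time_s: 3.9
eef_pos: [525.5, -105.8, 110.1]
ee_rot: [-0.467, -0.53, -0.468, 0.531]
force: [-0.1, -0.2, -0.7]
grip_width: -0.0
```

{"fn": "carry_out", "kwargs": {"deltas": [[1,0,0,0,0,0,0],[1,0,0,0,0,0,0],[1,0,0,0,0,0,0],[1,0,0,0,0,0,0],[1,0,0,0,0,0,0]]}}

```text
time_s: 4.53
eef_pos: [524.8, -105.8, 110.3]
ee_rot: [-0.468, -0.531, -0.467, 0.531]
force: [0.4, 0.5, 1.1]
grip_width: -0.001
```

```bash
python3 - <<'E'
from h import *
import cv2
s=ctrl.sense();i=viewer.capture("wrist");cv2.imwrite("pics/w2.png",i[:,:,::-1]);c=viewer.calibration("wrist")
for p in([427,-92.5,93],[475,-99,93],[524,-105.7,93],[574,-112.4,93],[524,-105.7,85],s["eef_pos"]):print(pix(c,p,s).round(1))
go([524.2,-105.7,88],-0.135)
E
```

```text
[136.3 241.1]
[227.8 241.8]
[321.1 242.6]
[416.1 243.2]
[321.1 236.5]
[322.7 257.7]
shift [22.2 -0.7  0. ] turn [ 0.51 -0.   -0.  ] t 4.575 g 0.0009097698094854775 F [-0.  -0.8 -0.2]
```

View pics/w2.png

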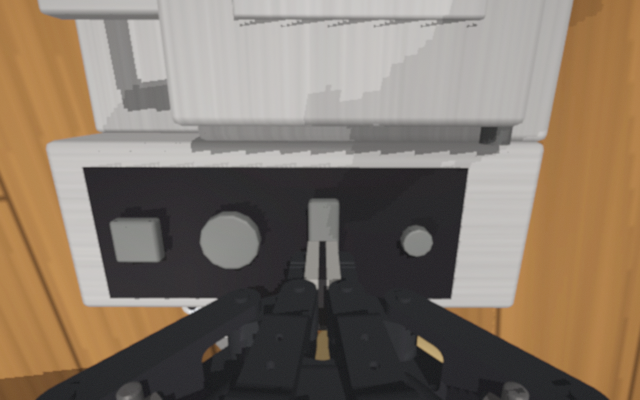

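The air key's column at 323 matches the TCP column at 322.7. The stop and start keys stand up.

{"fn": "carry_out", "kwargs": {"deltas": [[1,9,0,0,0,0,0],[1,16,0,0,0,0,0],[1,20,0,0,0,0,0],[1,23.5,0,0,0,0,0],[1,23.5,0,0,0,0,0]]}}

```text
time_s: 5.2
eef_pos: [524.9, -105.7, 88.5]
ee_rot: [-0.468, -0.53, -0.468, 0.53]
force: [-9.0, 3.5, 22.2]
grip_width: 0.003
```

{"fn": "carry_out", "kwargs": {"deltas": [[1,0,0,0,0,0,0],[1,0,0,0,0,0,0],[1,0,0,0,0,0,0],[1,0,0,0,0,0,0],[1,0,0,0,0,0,0]]}}

```text
time_s: 5.82
eef_pos: [524.9, -105.7, 88.6]
ee_rot: [-0.468, -0.53, -0.467, 0.53]
force: [-8.8, 3.6, 21.6]
grip_width: -0.0
```

Air key bottomed at 22 N. Now I'll rise and go over to the bar.

{"fn": "carry_out", "kwargs": {"deltas": [[1,-10,0,0,0,0,0],[1,-40,0,0,0,0,0],[1,-80,0,0,0,0,0],[1,-100,0,0,0,0,0],[1,-100,-20,-30,0,0,0]]}}

```text
time_s: 6.45
eef_pos: [509.8, -74.5, 187.9]
ee_rot: [0.468, 0.532, 0.466, -0.53]
force: [-0.4, 0.4, -0.7]
grip_width: -0.005
```

```bash
python3 -c "
from h import *
go([441.3,108,160],-0.125)"
```

```text
shift [  27.5  -91.4 -172.3] turn [-0.18  0.06 -0.2 ] t 6.45 g -0.004765313138985137 F [-0.4  0.4 -0.7]
```

{"fn": "carry_out", "kwargs": {"deltas": [[0,0,-25,-45,0,0,0],[0,5,-50,-90,0,0,0],[0,10,-75,-135,0,0,0],[0,20,-91,-172,0,0,0],[0,27,-91,-172,0,0,0]]}}

```text
time_s: 7.08
eef_pos: [439.4, 110.4, 159.3]
ee_rot: [-0.468, -0.53, -0.469, 0.53]
force: [0.2, -1.2, -0.1]
grip_width: 0.5
```

{"fn": "carry_out", "kwargs": {"deltas": [[0,0,0,0,0,0,0],[0,0,0,0,0,0,0],[0,0,0,0,0,0,0],[0,0,0,0,0,0,0],[0,0,0,0,0,0,0]]}}

```text
time_s: 7.7
eef_pos: [440.4, 108.4, 159.7]
ee_rot: [0.467, 0.531, 0.467, -0.531]
force: [0.1, -0.0, -0.4]
grip_width: 0.5
```

```bash
python3 - <<'E'
from h import *
import cv2
s=ctrl.sense();i=viewer.capture("wrist");cv2.imwrite("pics/w3.png",i[:,:,::-1]);c=viewer.calibration("wrist")
for p in([441.3,108,102],[431.6,24,102],[451,192,102]):print(pix(c,p,s).round(1))
go([441.3,108,83],-0.13)
E
```

```text
[324.1 216.6]
[325.3 326.5]
[322.6  78.2]
shift [76.7  1.   0.3] turn [ 0.21 -0.   -0.  ] t 7.75 g 0.4994840739551293 F [-0.2  0.6 -0.2]
```

View pics/w3.png

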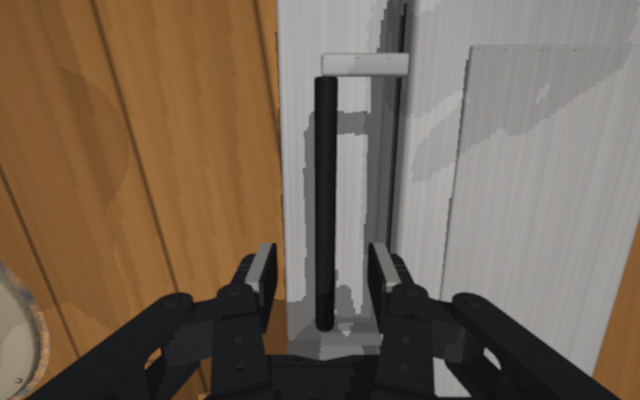

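The bar runs vertically in the image from (326,80) to (324,330), centred between the fingers, and the lid edge at column ~398 is clear of the right finger.

{"fn": "carry_out", "kwargs": {"deltas": [[0.12,10,1,0,0.2,0,0],[0.12,35,1,0,0.2,0,0],[0.12,60,1,0,0.2,0,0],[0.12,77,1,0,0.2,0,0],[0.12,77,1,0,0.2,0,0]], "newtons": 40}}

```text
time_s: 8.38
eef_pos: [440.4, 108.5, 81.4]
ee_rot: [-0.466, -0.531, -0.467, 0.532]
force: [1.0, 0.1, 0.6]
grip_width: 0.441
```

{"fn": "carry_out", "kwargs": {"deltas": [[1,0,0,0,0,0,0],[1,0,0,0,0,0,0],[1,0,0,0,0,0,0],[1,0,0,0,0,0,0],[1,0,0,0,0,0,0]]}}

```text
time_s: 9.0
eef_pos: [442.2, 108.4, 83.3]
ee_rot: [0.467, 0.532, 0.466, -0.531]
force: [5.7, -0.8, 2.4]
grip_width: 0.145
```

```bash
python3 -c "
from h import *
go([441.3,108,83],-0.13);s=ctrl.sense();print(s['eef_pos'],rot(s['ee_rot']).as_matrix().round(4))
for t in np.arange(.14,1.41,.14).tolist()+[1.4]:
  a=.0717+t;print(round(t,2),'x',round(-195.5*(np.sin(a)-np.sin(.0717)),1),'y',round(195.5*(np.cos(.0717)-np.cos(a)),1))"
```

```text
shift [ 0.3 -0.9  0.5] turn [ 0.02 -0.02 -0.15] t 9.0 g 0.14547828176040503 F [ 5.7 -0.8  2.4]
[442.2229799  108.38223928  83.33438089] [[ 2.700e-03  9.916e-01 -1.293e-01]
 [-1.000e-04 -1.293e-01 -9.916e-01]
 [-1.000e+00  2.700e-03 -3.000e-04]]
0.14 x -27.1 y 3.9
0.28 x -53.3 y 11.5
0.42 x -78.3 y 22.7
0.56 x -101.4 y 37.2
0.7 x -122.3 y 54.9
0.84 x -140.5 y 75.3
0.98 x -155.7 y 98.0
1.12 x -167.6 y 122.6
1.26 x -175.9 y 148.7
1.4 x -180.5 y 175.7
1.4 x -180.5 y 175.7
```

Bar gripped. Now I'll lift it along the arc.

{"fn": "carry_out", "kwargs": {"deltas": [[1,-9.7,0.9,0,0,0,0],[1,-23.2,3.1,0,0,0,0],[1,-38.5,6.7,0,0,0,0],[1,-53.3,11.5,0,0,0,0],[1,-66,16.6,0,0,0,0]], "newtons": 50}}

```text
time_s: 9.62
eef_pos: [458.4, 106.3, 149.0]
ee_rot: [0.467, 0.532, 0.466, -0.531]
force: [12.4, -0.1, -10.0]
grip_width: 0.146
```

{"fn": "carry_out", "kwargs": {"deltas": [[1,-12.3,7,0,0,0,0],[1,-24.1,14.4,0,0,0,0],[1,-35.4,22.1,0,0,0,0],[1,-46.2,30.6,0,0,0,0],[1,-56.3,39.8,0,0,0,0]]}}

```text
time_s: 10.25
eef_pos: [494.4, 101.6, 205.5]
ee_rot: [-0.465, -0.529, -0.469, 0.533]
force: [-19.0, 1.4, 13.3]
grip_width: 0.141
```

```bash
python3 -c "
from h import *
go([442.2+55*.9916,108.4-55*.129,83.3+122.3],-0.13)"
```

```text
shift [-0.1  2.3  0. ] turn [0.07 0.04 0.49] t 10.25 g 0.14090470721435705 F [-19.    1.4  13.3]
```

{"fn": "carry_out", "kwargs": {"deltas": [[1,-10,9.2,0,0,0,0],[1,-18.8,19.7,0,0,0,0],[1,-26.9,30.8,0,0,0,0],[1,-34,42.4,0,0,0,0],[1,-40.4,54.5,0,0,0,0]]}}

```text
time_s: 10.88
eef_pos: [550.5, 94.4, 247.7]
ee_rot: [-0.466, -0.531, -0.467, 0.532]
force: [-9.2, 0.5, 13.6]
grip_width: 0.14
```

```bash
python3 -c "
from h import *
go([442.2+175.7*.9916,108.4-175.7*.129,83.3+180.5],-0.13);print(ctrl.sense()['force'])"
```

```text
shift [-16.2  66.5   0.1] turn [0.05 0.01 0.07] t 10.875 g 0.14021523061992622 F [-9.2  0.5 13.6]
[-9.22598778  0.52691171 13.56961659]
```

{"fn": "carry_out", "kwargs": {"deltas": [[1,-6,12.5,0,0,0,0],[1,-10.7,25.2,0,0,0,0],[1,-14.5,38,0,0,0,0],[1,-17,49,0,0,0,0],[1,-18.3,57,0,0,0,0]]}}

```text
time_s: 11.5
eef_pos: [607.5, 87.0, 264.6]
ee_rot: [-0.466, -0.531, -0.467, 0.532]
force: [-6.0, 2.3, 21.9]
grip_width: 0.143
```

{"fn": "carry_out", "kwargs": {"deltas": [[1,0,0,0,0,0,0],[1,0,0,0,0,0,0],[1,0,0,0,0,0,0],[1,0,0,0,0,0,0],[1,0,0,0,0,0,0]]}}

```text
time_s: 12.12
eef_pos: [607.7, 86.9, 264.9]
ee_rot: [0.467, 0.532, 0.466, -0.531]
force: [-1.9, 1.5, 6.4]
grip_width: 0.144
```

```bash
python3 - <<'E'
from h import *
import cv2
go([442.2+175.7*.9916,108.4-175.7*.129,83.3+180.5],-0.13)
i=viewer.capture("scene")[90:290,200:440];cv2.imwrite("pics/sc1.png",cv2.resize(i[:,:,::-1],None,fx=3,fy=3,interpolation=cv2.INTER_CUBIC))
E
```

```text
shift [1.1 8.8 0.1] turn [ 0.04 -0.01 -0.06] t 12.125 g 0.1440094202306107 F [-1.9  1.5  6.4]
```

View pics/sc1.png

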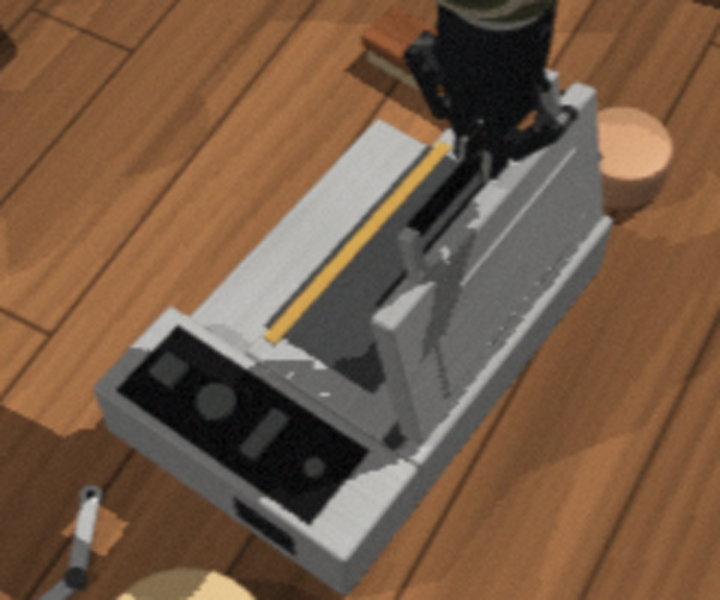

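The scene crop shows the lid nearly upright with the bar in the gripper at about (470,180). The keys are up, and the stay and cheeses are in place. About 9 mm of travel remains to balance.

{"fn": "carry_out", "kwargs": {"deltas": [[1,-0.2,2.5,0,0,0,0],[1,-0.5,5,0,0,0,0],[1,-0.6,7.2,0,0,0,0],[1,-0.7,8.6,0,0,0,0],[1,-0.7,8.8,0,0,0,0]]}}

```text
time_s: 12.8
eef_pos: [616.1, 85.9, 266.0]
ee_rot: [0.467, 0.531, 0.467, -0.531]
force: [-3.6, 0.2, 8.5]
grip_width: 0.141
```

{"fn": "carry_out", "kwargs": {"deltas": [[1,0,0,0,0,0,0],[1,0,0,0,0,0,0],[1,0,0,0,0,0,0],[1,0,0,0,0,0,0],[1,0,0,0,0,0,0]]}}

```text
time_s: 13.42
eef_pos: [616.1, 85.9, 266.0]
ee_rot: [0.467, 0.531, 0.467, -0.531]
force: [-4.3, 1.1, 8.5]
grip_width: 0.14
```

```bash
python3 - <<'E'
from h import *
import cv2
go([442.2+175.7*.9916,108.4-175.7*.129,83.3+180.5],-0.13)
i=viewer.capture("top")[130:280,205:405];cv2.imwrite("pics/t2.png",cv2.resize(i[:,:,::-1],None,fx=4,fy=4,interpolation=cv2.INTER_CUBIC))
E
```

```text
shift [2.2 0.3 0.1] turn [ 0.04 -0.01 -0.02] t 13.425 g 0.1397200374856737 F [-4.3  1.1  8.5]
```

View pics/t2.png

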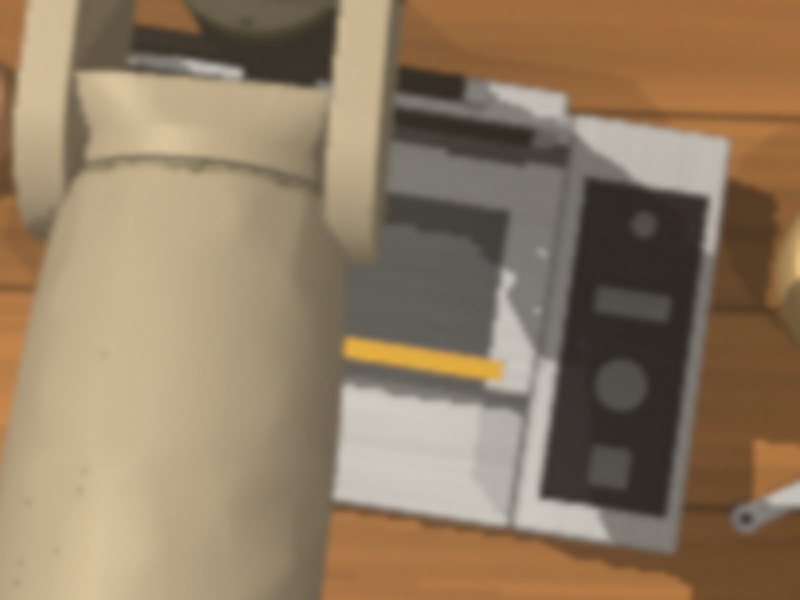

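The top view is mostly blocked by the arm, but the keys and stay are unchanged. I'll check the angle with the wrist camera against predicted points.

{"fn": "carry_out", "kwargs": {"deltas": [[1,0,0,0,0,0,0],[1,0,0,0,0,0,0],[1,0,0,0,0,0,0],[1,0,0,0,0,0,0],[1,0,0,0,0,0,0]]}}

```text
time_s: 14.1
eef_pos: [616.1, 85.9, 266.0]
ee_rot: [0.467, 0.531, 0.467, -0.531]
force: [-4.3, 1.4, 9.2]
grip_width: 0.144
```

```bash
python3 - <<'E'
from h import *
import cv2
s=ctrl.sense();i=viewer.capture("wrist");cv2.imwrite("pics/w4.png",i[:,:,::-1]);c=viewer.calibration("wrist")
ax=np.array([.9916,-.129,0]);ay=np.array([.129,.9916,0]);H=np.array([442.2,108.4,88])+195*ax
for t in(1.3,1.4,1.5):
  ex=-np.cos(t)*ax+[0,0,np.sin(t)];n=np.sin(t)*ax+[0,0,np.cos(t)]
  for nm,a,b,y in(("bar end R",195,14,-85),("lid R front top",150,24,-140),("lid R front bot",150,2,-140),("bar end L",195,14,85)):
    print(t,nm,pix(c,H+a*ex+b*n+y*ay,s).round(0))
E
```

```text
1.3 bar end R [286. 419.]
1.3 lid R front top [326. 425.]
1.3 lid R front bot [296. 417.]
1.3 bar end L [271.  65.]
1.4 bar end R [323. 425.]
1.4 lid R front top [349. 426.]
1.4 lid R front bot [317. 421.]
1.4 bar end L [324.  64.]
1.5 bar end R [362. 426.]
1.5 lid R front top [371. 425.]
1.5 lid R front bot [339. 423.]
1.5 bar end L [379.  64.]
```

View pics/w4.png

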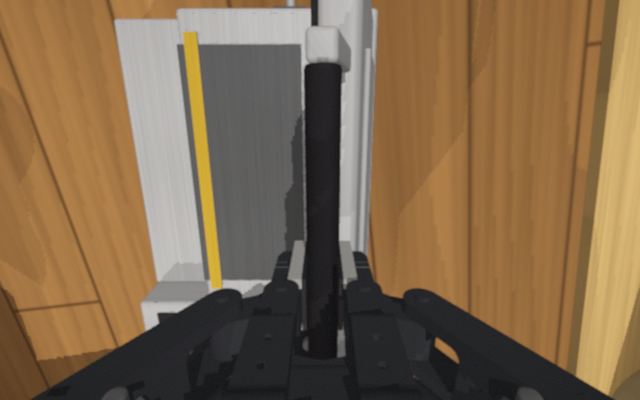

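The bar end at (323,66) agrees with the 1.40 rad prediction of (324,64). I'll hold still.

{"fn": "carry_out", "kwargs": {"deltas": [[1,0,0,0,0,0,0],[1,0,0,0,0,0,0],[1,0,0,0,0,0,0],[1,0,0,0,0,0,0],[1,0,0,0,0,0,0]]}}

```text
time_s: 14.78
eef_pos: [616.1, 85.9, 266.0]
ee_rot: [0.467, 0.531, 0.467, -0.531]
force: [-3.8, 2.3, 9.2]
grip_width: 0.144
```

{"fn": "carry_out", "kwargs": {"deltas": [[1,0,0,0,0,0,0],[1,0,0,0,0,0,0],[1,0,0,0,0,0,0],[1,0,0,0,0,0,0],[1,0,0,0,0,0,0]]}}

```text
time_s: 15.4
eef_pos: [616.1, 85.9, 266.0]
ee_rot: [0.467, 0.531, 0.467, -0.531]
force: [-5.1, 2.1, 7.9]
grip_width: 0.141
```

{"fn": "carry_out", "kwargs": {"deltas": [[1,0,0,0,0,0,0],[1,0,0,0,0,0,0],[1,0,0,0,0,0,0],[1,0,0,0,0,0,0],[1,0,0,0,0,0,0]]}}

```text
time_s: 16.02
eef_pos: [616.1, 85.8, 266.0]
ee_rot: [0.467, 0.531, 0.467, -0.531]
force: [-3.7, 0.8, 9.1]
grip_width: 0.146
```

{"fn": "carry_out", "kwargs": {"deltas": [[1,0,0,0,0,0,0],[1,0,0,0,0,0,0],[1,0,0,0,0,0,0],[1,0,0,0,0,0,0],[1,0,0,0,0,0,0]]}}

```text
time_s: 16.65
eef_pos: [616.1, 85.8, 266.0]
ee_rot: [0.467, 0.531, 0.467, -0.531]
force: [-3.2, 0.4, 8.9]
grip_width: 0.142
```

{"fn": "carry_out", "kwargs": {"deltas": [[1,0,0,0,0,0,0],[1,0,0,0,0,0,0],[1,0,0,0,0,0,0],[1,0,0,0,0,0,0],[1,0,0,0,0,0,0]]}}

```text
time_s: 17.27
eef_pos: [616.1, 85.8, 266.0]
ee_rot: [0.467, 0.531, 0.467, -0.531]
force: [-3.5, 1.0, 9.5]
grip_width: 0.143
```

{"fn": "carry_out", "kwargs": {"deltas": [[1,0,0,0,0,0,0],[1,0,0,0,0,0,0],[1,0,0,0,0,0,0],[1,0,0,0,0,0,0],[1,0,0,0,0,0,0]]}}

```text
time_s: 17.9
eef_pos: [616.1, 85.9, 266.0]
ee_rot: [0.467, 0.531, 0.467, -0.531]
force: [-4.1, 0.3, 9.0]
grip_width: 0.143
```

```bash
python3 -c "
from h import *
from rig import order
go([442.2+175.7*.9916,108.4-175.7*.129,83.3+180.5],-0.13);print(order.finish_job())"
```

```text
shift [2.2 0.3 0.1] turn [ 0.04 -0.01 -0.01] t 17.9 g 0.1430874286333198 F [-4.1  0.3  9. ]
the job is handed in; nothing more can be done
None
```

I pressed the stop key and then the air-release key right down (27 N and 22 N at the bottom) and let each come up. I then lifted the lid by its bar to about 1.40 rad, held it gripped and still for about 5 s, and handed in at 17.9 s while still holding it.

- **Balance point:** along packer x the bar sits within 0.3 mm of the balance position worked out from the grasp. The wrist view agreed: bar end seen at (323,66), predicted (324,64). Both rest on the known lid dimensions; I did not measure the hinge directly.
- **Disagreement:** the tool reads 2.2 mm higher than planned, probably the bar sliding slightly between the pads. A steady push of about 10 N against the hinge remained at the end.
- **Other things:** the keys looked up and the stay unmoved in the later pictures. Both cheeses and the brush looked in place as far as they could be seen, but the arm and the crops hid parts of them, so I did not check all three fully.

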